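Hold the strainer cover down for bolting

ROBOT

A 6-joint arm with a two-finger parallel gripper is mounted at the origin on the work surface. World frame = base frame: x ahead of the robot, y to its left, z up, the work surface at z = 0. Lengths are in m, angles in rad, forces in N, time in s.
With the tool pointing down it reaches from about 0.35 to 0.85 m from the base axis. Payload 8.1 kg.
Tool frame: the origin (TCP) lies at the very end of the fingers, on their centre line; the grasp point (between the pads) lies 19 mm behind it (pinch_z is the distance from the TCP to the grasp point, in m); z points along the fingers, y is the direction in which the jaws open and shut (so a half turn about z gives the same grasp; the last joint's range is limited). The gripper opens to 93 mm and grips with 3 to 60 N. Pads are 15 mm wide; open, the fingers measure 128 mm over their backs; the gripper's body (75 mm by 188 mm) begins 65 mm behind the grasp point.
Start: joints at [-1.347, 0.13, 1.488, -0, 1.523, -0.085], TCP at [0.182, -0.572, 0.219] pointing down, gripper open.
Joint ranges: [-2.96, 2.96], [-0.89, 2.26], [0.02, 2.5], [-1.34, 4.48], [0, 2.73], [-2.66, 2.66]. Speed limits (rad/s): [2.39, 2.39, 2.79, 3.14, 3.14, 3.14].

INTERFACE

Orientations are given as a rotation vector (axis times angle).
In Python, from plant import * gives the robot as it stands.
- The arm moves only by the tool move_arm, never from a script. Its argument "series" is a list of rows, each a list of 7 numbers: the shift along the tool's x, y, z each as a share of 10 cm, from -1 to 1, then the turn, a rotation vector about the tool's x, y, z each as a share of 180 degrees, from -1 to 1, then the opening, from -1 (shut) to 1 (fully open). In form: [[dx, dy, dz, rx, ry, rz, jaw], ...]. A call has 1 to 8 rows; each row is the pose to reach, as a shift and turn from the pose commanded when the call began, along the tool's axes at that moment, turning the shorter way round; what a row does not reach only later rows make up. A row lasts 1/10 s, in which the tool goes at most 50 mm and 8.59 degrees, less where a joint would pass 70% of its speed; a pose out of reach is approached as far as the arm can. A call with a number of a shift or a turn outside -1 to 1 is refused whole. A call with a gripper value outside its range is refused whole. The fingers move at their own pace and stop on an object; "squeeze" is the grip in N (left out, the last holds). Time passes only in rows, so rows that repeat a pose let the fingers close. It gives the time, the measured TCP pose, the force and the opening at its end, in the units of the state.
- read_state(): the state, without advancing time (a new reading comes with each control period).
- read_camera(name): name is "scene" or "top" or "wrist"; returns a dict with "frame" (420x560x3 uint8, red, green, blue), "K" (3x3 intrinsics, pixels), "rvec" (rotation vector, rad) and "tvec" (3), from world to camera coordinates, as OpenCV has them. Camera axes: x right, y down, z forward; pixel columns grow to the right and rows downward; lengths in m; the calibration is good to about 2 mm. A picture is of the moment at which its call begins. There is no depth.
- close_job(): hands the job in, once; it reports no verdict.
The state is a dict: "t": time; "q": joint angles; "dq": joint speeds; "joint_torque": joint torques, N m; "tool_pos": TCP position; "orientation": TCP orientation; "force": force on the tool from outside, world axes, zero at the start; "wrist_torque": the same for the moment, N m; "opening": finger opening in m.
Only numpy, scipy, OpenCV 4.12 (cv2) and the standard library are available. Lean on these libraries where they do the work, as an engineer would, in place of code of your own. Each camera call takes 0.05 s, during which the arm holds its last target.

TASK

Set the large eared cover on the open strainer pot, seated level in the seal ring and with its two ears over the pot's two bolt lugs, then press it straight down so that the springy seal is squeezed about half way (6 mm, about 12 N), never all the way down. Keep that steady push on: I will swing the bolts up while you hold, so the program finishes while still holding the cover pressed down, not letting go. Leave the small cover, the can, the union and the valve where they are.

Things in the scene. Friction and masses are not known exactly. Their poses are not given: they have to be found in the camera images.
- pot: Open grey strainer pot fixed to the bench, foot plate 150 x 130 x 10 mm. Origin: centre of its underside, z up. Round wall 120 mm across, hard rim 110 mm above the bench. Two forked bolt lugs, 26 mm wide, at its +y and -y sides, reach 84 mm from the axis, 82 to 98 mm high, a steel bolt hanging from each. Pipe stub at +x, up to 85 mm high, to 106 mm from the axis; small drain plug at -x.
- seal_top (a point): Centre of the top face of the black seal ring in the pot's mouth (axes as the pot's). Ring: 111 mm outside, 94 mm bore. Unloaded, its top is 124 mm above the bench, 14 mm over the hard rim. It goes straight down when pressed and this point goes with it.
- seal (a joint): Squeeze of the seal ring in m: 0 free, 0.012 hard stop. It springs back with 2 N per mm, so 0.006 is half way and 12 N in all (cover's weight of about 3 N included: the cover alone sinks about 1.5 mm).
- cover: Large grey cover, 0.2 to 0.4 kg, lying upright left or right of the pot. Origin: centre of its underside. From below: spigot 89 mm across (foot tapered to 82), z 0 to 10 mm, goes into the seal's bore; disc 120 mm across, z 10 to 20; rib handle in the middle, 16 mm thick (x), 70 long (y), z 20 to 56. Two slotted ears at +y and -y, 26 mm wide, to 85 mm from the axis. Half-turn symmetric.
- cover_seat (a point): Centre of the underside of the cover's disc, the face that lies on the seal ring: 10 mm above the cover's origin, axes as the cover's.
- small_cover: Bystander: a small cover of the same look, without ears, disc 80 mm across, 56 mm high with its rib; it does not fit the pot. It lies on the other side of the pot. Origin: centre of its underside.
- can: Bystander: can with a paper label, 80 mm across, 100 mm high. Origin: centre of its underside.
- union: Bystander: grey pipe union, 76 mm across, 78 mm high, standing. Origin: centre of its underside.
- valve: Bystander: grey ball valve, 112 mm long (its x), 56 mm wide, with a grey lever on top, 78 mm high. Origin: centre of its underside.

How it is judged:
By the outcome, as a careful person would: the job done as asked, in the order asked, and still so for the second after the job is handed in, while the arm keeps its last pose, push and grip.
It also fails if it takes over 48 s, if anything falls off the work surface, if the arm or the gripper's body presses on something with over 40 N, if the wrist force passes 120 N, or if a joint passes its speed limit or range.

## Working session

There is one attempt and no reset: what is moved stays moved. The work goes in short steps, Python scripts to look and compute and a tool call to move; the robot and the scene stay as the last step left them, time stands still between calls to the robot, and variables do not carry over. Pictures are saved under pics/ and viewed, and the job is handed in when it is done.

Besides the shell and the picture viewer there is one more tool, called after ">>>" by a JSON object that holds its "method" and its "body", one argument or row to a line. move_arm: Moves the arm, as the interface text tells. Shift numbers are shares of 10 cm and turn numbers shares of 180 degrees, none past 1 either way. Its arguments: {"type":"object","properties":{"series":{"type":"array","items":{"type":"array","items":{"type":"number"}}},"squeeze":{"type":"number"}},"required":["series"]}

```bash
mkdir -p pics; ls; python3 - <<'E'
from plant import *
import cv2
s=read_state(); print({k:(v if not hasattr(v,'round') else v) for k,v in s.items()})
for n in ["scene","top","wrist"]:
    c=read_camera(n); cv2.imwrite(f"pics/{n}0.png",c["frame"][:,:,::-1])
    import numpy as np
    R=cv2.Rodrigues(np.array(c["rvec"]))[0]; print(n,(-R.T@np.array(c["tvec"])).round(3),R[2].round(2),np.array(c["K"])[0,0])
    np.savez(f"pics/{n}0.npz",**c)
E
```

```text
pics
{'t': 0.0, 'q': array([-1.34739260e+00,  1.31181838e-01,  1.48929762e+00,  1.55692437e-06,
        1.52297169e+00, -8.54142145e-02]), 'dq': array([-0.00038   , -0.00198695,  0.0014314 ,  0.00115924,  0.00108767,
        0.0003418 ]), 'joint_torque': array([-3.89328401e-03, -5.59845793e+01, -4.91772258e+01,  7.63472356e-02,
        3.53763567e-02, -1.00333100e-04]), 'tool_pos': array([ 0.18224605, -0.57105145,  0.21756502]), 'orientation': array([-3.10238377e+00, -4.82879504e-01,  1.98703493e-04]), 'force': array([-0.318053  ,  0.21609562,  0.97902652]), 'wrist_torque': array([-0.03567731,  0.01331397, -0.0249275 ]), 'opening': 0.0930156990379367}
scene [ 0.956 -0.376  1.072] [-0.34  0.39 -0.86] 396.6278458278323
top [0.426 0.069 1.202] [ 0.17 -0.   -0.99] 462.58725399792934
wrist [ 0.246 -0.551  0.384] [-0.23 -0.07 -0.97] 302.08480856460176
```

View pics/scene0.png

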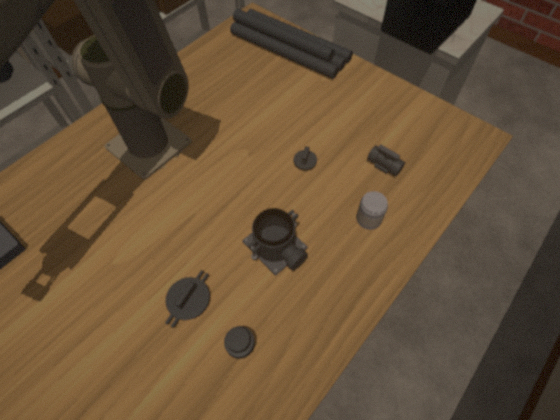

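View pics/top0.png

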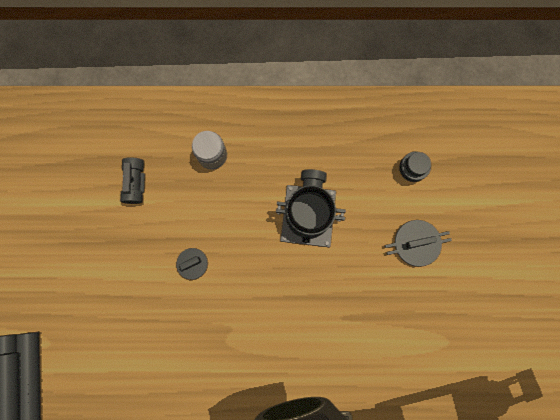

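View pics/wrist0.png

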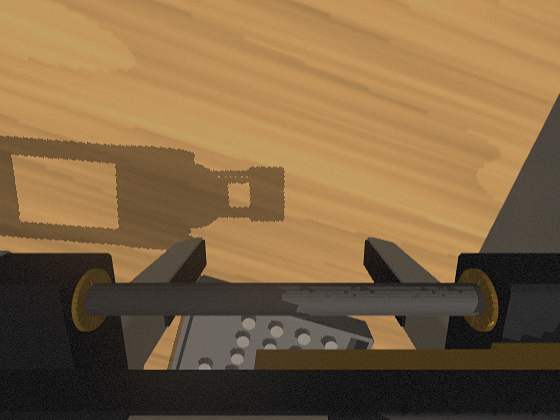

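The top view shows the pot at about (310,212), the large cover with ears at (417,243), the small cover at (192,264), the can at (208,147), the valve at (132,181) and the union at (415,166). I'll zoom in next.

```bash
cat > h.py <<'E'
import numpy as np, cv2
from scipy.spatial.transform import Rotation as Ro
def cam(c):
    return np.array(c["K"],float),cv2.Rodrigues(np.array(c["rvec"],float))[0],np.array(c["tvec"],float).ravel()
def ray(c,uv,z):
    K,R,t=cam(c); uv=np.atleast_2d(uv).astype(float)
    d=np.c_[uv,np.ones(len(uv))]@np.linalg.inv(K).T@R
    o=-R.T@t; s=(z-o[2])/d[:,2]
    return o+s[:,None]*d
def proj(c,p):
    return cv2.projectPoints(np.atleast_2d(p).astype(float),np.array(c["rvec"],float),np.array(c["tvec"],float),np.array(c["K"],float),None)[0][:,0]
def crop(c,fn,x0,y0,w,h,s,gain=1.8):
    im=np.clip(c["frame"][y0:y0+h,x0:x0+w,::-1]*gain,0,255).astype(np.uint8)
    cv2.imwrite(fn,cv2.resize(im,None,fx=s,fy=s,interpolation=cv2.INTER_CUBIC))
E
python3 - <<'E'
from h import *
t=np.load("pics/top0.npz"); s=np.load("pics/scene0.npz")
crop(t,"pics/t1.png",260,160,200,120,4)
crop(s,"pics/s1.png",155,200,160,130,5)
E
```

```text
(no output)
```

View pics/t1.png

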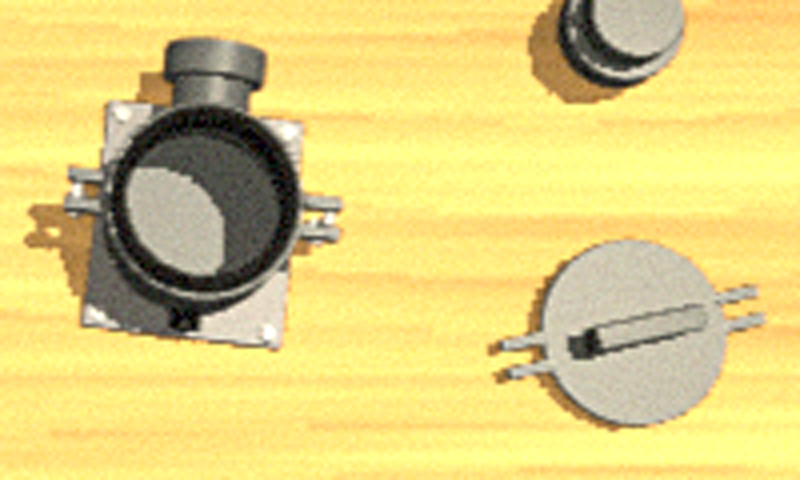

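View pics/s1.png

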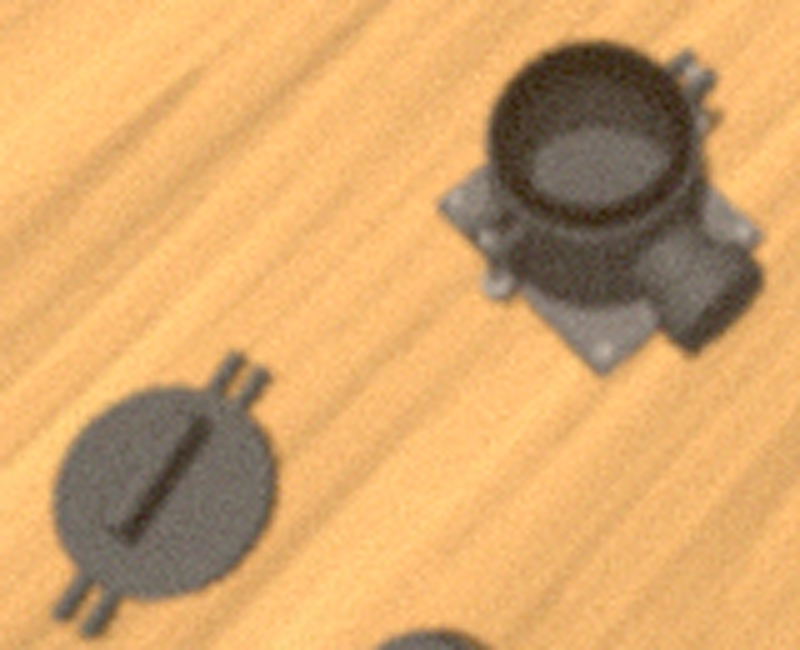

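```bash
python3 - <<'E'
from h import *
t=np.load("pics/top0.npz")
f=lambda a:np.array(a,float)/4+[260,160]-0.375
d=ray(t,f([[634,332],[497,361],[760,306],[545,332],[726,332],[634,240],[634,425]]),0.020);print(d.round(4))
a=(d[1]-d[2]);print("cover ear dir",np.degrees(np.arctan2(a[1],a[0])),(d[1]+d[2])/2)
r=ray(t,f([[575,346],[705,316]]),0.056);a=r[0]-r[1];print("rib",np.degrees(np.arctan2(a[1],a[0])),r.mean(0),np.linalg.norm(a))
l=ray(t,f([[72,188],[340,219]]),0.098);a=l[0]-l[1];print("lug",np.degrees(np.arctan2(a[1],a[0])),l.mean(0),np.linalg.norm(a))
# pot foot corners
p=ray(t,f([[106,102],[302,122],[281,347],[82,324]]),0.010);print(p.round(4),p.mean(0))
a=p[1]-p[2];b=p[0]-p[3];print(np.degrees([np.arctan2(a[1],a[0]),np.arctan2(b[1],b[0])]))
E=f([[108,198],[301,198],[205,104],[205,292]]);print(ray(t,E,0.124).round(4))
# masks
im=cv2.GaussianBlur(t["frame"],(3,3),0);hsv=cv2.cvtColor(im,cv2.COLOR_RGB2HSV)
m=(hsv[...,1]<90).astype(np.uint8);print(hsv[243,417],hsv[260,470],hsv[250,390])
m[:, :380]=0;m[:205]=0;m[290:]=0;m[:,460:]=0
mo=cv2.morphologyEx(m,cv2.MORPH_OPEN,np.ones((9,9),np.uint8))
c=max(cv2.findContours(mo,0,cv2.CHAIN_APPROX_NONE)[0],key=cv2.contourArea)
w=ray(t,c[:,0],0.02)[:,:2];print("circle",cv2.fitEllipse((w*1e4).astype(np.float32)))
s=read=np.load("pics/scene0.npz")
g=lambda a:np.array(a,float)/5+[155,200]-0.4
print("scene disc",ray(s,g([[165,493]]),0.02)); q=ray(s,g([[85,605],[253,367]]),0.02);a=q[1]-q[0];print(np.degrees(np.arctan2(a[1],a[0])),q.mean(0))
print("scene ring",ray(s,g([[593,132]]),0.124))
E
```

```text
[[ 0.5177 -0.2891  0.02  ]
 [ 0.4994 -0.2008  0.02  ]
 [ 0.5342 -0.3708  0.02  ]
 [ 0.5178 -0.2322  0.02  ]
 [ 0.5176 -0.3479  0.02  ]
 [ 0.5769 -0.2921  0.02  ]
 [ 0.4588 -0.2861  0.02  ]]
cover ear dir 101.58172754887391 [ 0.51677392 -0.28575882  0.02      ]
rib 102.73790009383171 [ 0.51550856 -0.28200752  0.056     ] 0.0836505318791791
lug 83.25520146649743 [ 0.58942909 -0.0109579   0.098     ] 0.16252712357910437
[[ 0.6699  0.0475  0.01  ]
 [ 0.6564 -0.0811  0.01  ]
 [ 0.5092 -0.0644  0.01  ]
 [ 0.5241  0.0635  0.01  ]] [ 0.5899144  -0.00864212  0.01      ]
[-6.46138881 -6.27485292]
[[ 0.5889  0.0485  0.124 ]
 [ 0.5888 -0.0652  0.124 ]
 [ 0.6453 -0.0093  0.124 ]
 [ 0.5333 -0.0079  0.124 ]]
[ 24  37 110] [ 18 149 175] [ 18 139 163]
circle ((5175.00439453125, -2877.077880859375), (1145.47412109375, 1177.393310546875), 14.775640487670898)
scene disc [[ 0.52510789 -0.28951292  0.02      ]]
100.80257188179682 [ 0.5234204  -0.28306327  0.02      ]
scene ring [[ 0.59655219 -0.01091615  0.124     ]]
```

```bash
cat >> h.py <<'E'
def plan(st,pos,yaw):
    """yaw=direction of tool y (deg), tool z down"""
    T=Ro.from_rotvec(st["orientation"]).as_matrix(); p=np.array(st["tool_pos"])
    best=None
    for a in (yaw,yaw+180):
        a=np.radians(a); y=np.array([np.cos(a),np.sin(a),0]); z=np.array([0,0,-1.]); D=np.c_[np.cross(y,z),y,z]
        r=Ro.from_matrix(T.T@D).as_rotvec()
        if best is None or np.linalg.norm(r)<np.linalg.norm(best): best=r
    print("tool y dir",np.degrees(np.arctan2(T[1,1],T[0,1])).round(2),"tool z",T[:,2].round(4),"pos",p.round(4))
    print("shift shares",((T.T@(np.array(pos)-p))/0.1).round(3),"turn shares",(best/np.pi).round(4))
E
python3 - <<'E'
from h import *; from plant import *
s=read_state(); plan(s,[0.517,-0.287,0.25],11.5)
E
```

```text
tool y dir -72.31 tool z [-3.0e-04  1.4e-03 -1.0e+00] pos [ 0.1823 -0.5712  0.2178]
shift shares [ 4.053 -1.691 -0.319] turn shares [-3.000e-04 -3.000e-04 -4.656e-01]
```

>>> {"method": "move_arm", "body": {
  "series": [
    [1,-0.42,-0.32,0,0,0,1],
    [1,-0.42,-0.32,0,0,0,1],
    [1,-0.42,-0.32,0,0,0,1]
  ]
}}

```text
t: 0.45
tool_pos: [0.2679, -0.4993, 0.2523]
orientation: [3.102, 0.487, 0.003]
force: [0.7, -0.2, 0.3]
opening: 0.0931
```

>>> {"method": "move_arm", "body": {
  "series": [
    [1,-0.42,0,0,0,0,1],
    [1,-0.42,0,0,0,0,1],
    [1,-0.42,0,0,0,0,1]
  ]
}}

```text
t: 0.75
tool_pos: [0.3504, -0.4278, 0.2504]
orientation: [-3.102, -0.489, -0.002]
force: [0.6, 0.2, -0.1]
opening: 0.0931
```

>>> {"method": "move_arm", "body": {
  "series": [
    [1,-0.42,0,0,0,-0.23,1],
    [1,-0.42,0,0,0,-0.23,1],
    [1,-0.42,0,0,0,-0.23,1],
    [1,-0.42,0,0,0,-0.23,1],
    [1,-0.42,0,0,0,-0.23,1],
    [1,-0.42,0,0,0,-0.23,1]
  ]
}}

```text
t: 1.35
tool_pos: [0.4294, -0.3608, 0.2501]
orientation: [-2.731, -1.552, 0.001]
force: [-0.2, -0.4, 0.6]
opening: 0.0928
```

```bash
python3 - <<'E'
from h import *; from plant import *
s=read_state(); plan(s,[0.517,-0.287,0.25],11.5); print(s["t"],s["q"].round(2))
E
```

```text
tool y dir -30.79 tool z [-9.e-04  2.e-04 -1.e+00] pos [ 0.4294 -0.3608  0.2501]
shift shares [1.082 0.374 0.   ] turn shares [-0.0003 -0.     -0.235 ]
1.35 [-0.79  0.01  1.55 -0.    1.58 -0.25]
```

>>> {"method": "move_arm", "body": {
  "series": [
    [0.9,0.37,0,0,0,-0.235,1],
    [0.9,0.37,0,0,0,-0.235,1],
    [0.9,0.37,0,0,0,-0.235,1],
    [0.9,0.37,0,0,0,-0.235,1],
    [0.9,0.37,0,0,0,-0.235,1],
    [0.9,0.37,0,0,0,-0.235,1],
    [0.9,0.37,0,0,0,-0.235,1]
  ]
}}

```text
t: 2.05
tool_pos: [0.5075, -0.3027, 0.2504]
orientation: [-1.998, -2.424, 0.0]
force: [0.5, -0.0, -0.2]
opening: 0.0929
```

```bash
python3 - <<'E'
from h import *; from plant import *
c=read_camera("wrist"); np.savez("pics/w1.npz",**c); crop(c,"pics/w1.png",0,0,560,420,1.4,1.6)
s=read_state(); plan(s,[0.517,-0.287,0.25],11.5); print(s["t"],s["q"].round(2))
E
```

```text
tool y dir 11.04 tool z [-2.e-04  0.e+00 -1.e+00] pos [ 0.5076 -0.3026  0.2505]
shift shares [0.135 0.122 0.005] turn shares [-0.0001 -0.     -0.0026]
2.1 [-0.62  0.09  1.47 -0.    1.58 -0.82]
```

View pics/w1.png

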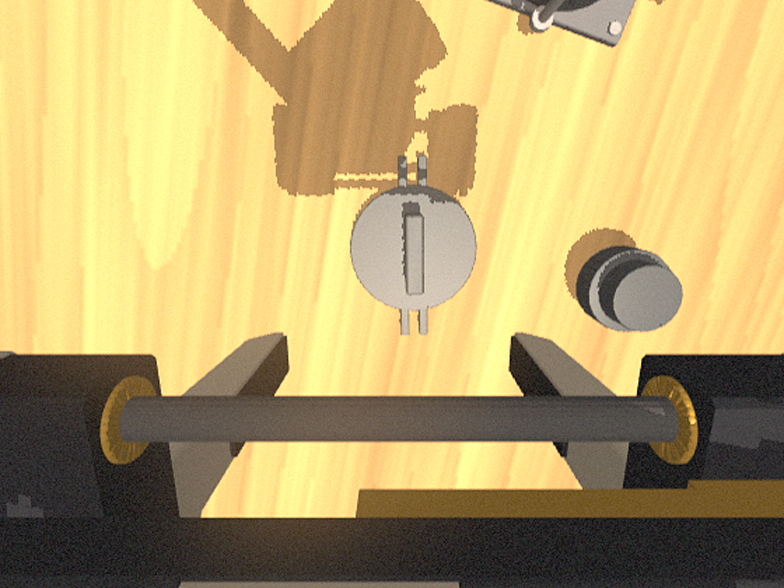

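The wrist view shows the cover disc at about (413,248), ears ending at (413,155) and (414,334), and the rib top at x 405–423 (picture pixels). I'll turn these into positions.

```bash
python3 - <<'E'
from h import *; from plant import *
c=np.load("pics/w1.npz"); f=lambda a:(np.array(a,float)+.5)/1.4-.5
im=c["frame"];hsv=cv2.cvtColor(cv2.GaussianBlur(im,(3,3),0),cv2.COLOR_RGB2HSV)
m=(hsv[...,1]<80).astype(np.uint8); m[:128]=0;m[225:]=0;m[:,:245]=0;m[:,345:]=0
cs=max(cv2.findContours(m,0,cv2.CHAIN_APPROX_NONE)[0],key=cv2.contourArea)[:,0]
w=ray(c,cs,0.02)[:,:2]
# robust circle on disc with known radius .06
from scipy.optimize import least_squares
r=least_squares(lambda p:np.hypot(w[:,0]-p[0],w[:,1]-p[1])-p[2],[.517,-.287,.06],loss="soft_l1",f_scale=.001);print("disc",r.x)
q=ray(c,f([[412.5,155],[414,334]]),0.02);a=q[0]-q[1];print("ears",q,np.degrees(np.arctan2(a[1],a[0])),q.mean(0),np.linalg.norm(a))
q=ray(c,f([[413.5,214],[415,293]]),0.056);a=q[0]-q[1];print("rib",q,np.degrees(np.arctan2(a[1],a[0])),q.mean(0),np.linalg.norm(a))
E
```

```text
disc [ 0.51908747 -0.28933182  0.05870129]
ears [[ 0.50185742 -0.20635884  0.02      ]
 [ 0.53681639 -0.37167556  0.02      ]] 101.94023951087445 [ 0.51933691 -0.2890172   0.02      ] 0.16897262166177712
rib [[ 0.51139751 -0.25519951  0.056     ]
 [ 0.52628637 -0.3219498   0.056     ]] 102.57416507081754 [ 0.51884194 -0.28857465  0.056     ] 0.06839063973875234
```

```bash
python3 - <<'E'
from h import *; from plant import *
s=read_state(); plan(s,[0.519,-0.289,0.16],12.0)
E
```

```text
tool y dir 11.04 tool z [-2.e-04  0.e+00 -1.e+00] pos [ 0.5076 -0.3026  0.2505]
shift shares [0.112 0.138 0.905] turn shares [-0.0001 -0.     -0.0053]
```

>>> {"method": "move_arm", "body": {
  "series": [
    [0.11,0.14,0.3,0,0,-0.005,1],
    [0.11,0.14,0.9,0,0,-0.005,1],
    [0.11,0.14,0.9,0,0,-0.005,1],
    [0.11,0.14,0.9,0,0,-0.005,1],
    [0.11,0.14,0.9,0,0,-0.005,1]
  ]
}}

```text
t: 2.6
tool_pos: [0.52, -0.2894, 0.1627]
orientation: [1.972, 2.443, 0.0]
force: [0.2, 1.1, 0.3]
opening: 0.0929
```

```bash
python3 - <<'E'
from h import *; from plant import *
c=read_camera("wrist"); np.savez("pics/w2.npz",**c); crop(c,"pics/w2.png",0,0,560,420,1.4,1.6)
s=read_state(); plan(s,[0.519,-0.289,0.08],12.0)
E
```

```text
tool y dir 12.21 tool z [ 0.003  -0.0021 -1.    ] pos [ 0.5205 -0.2898  0.1635]
shift shares [ 0.013 -0.015  0.835] turn shares [0.0008 0.0009 0.0012]
```

View pics/w2.png

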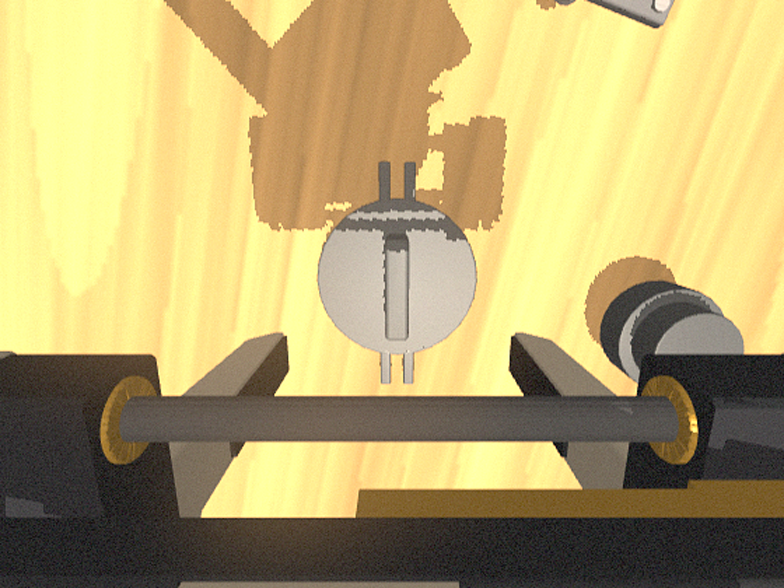

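The rib is centred between the fingers (rib x≈397, finger midpoint ≈399), so I'll descend.

>>> {"method": "move_arm", "body": {
  "series": [
    [0,0,0.4,0,0,0,1],
    [0,0,0.85,0,0,0,1],
    [0,0,0.85,0,0,0,1],
    [0,0,0.85,0,0,0,1],
    [0,0,0.85,0,0,0,1]
  ]
}}

```text
t: 3.15
tool_pos: [0.5215, -0.2901, 0.0796]
orientation: [1.968, 2.442, 0.001]
force: [1.1, -0.5, 1.2]
opening: 0.0933
```

```bash
python3 - <<'E'
from h import *; from plant import *
s=read_state(); plan(s,[0.519,-0.289,0.023],12.0)
E
```

```text
tool y dir 12.27 tool z [ 0.0043 -0.0029 -1.    ] pos [ 0.5215 -0.2901  0.0796]
shift shares [ 0.018 -0.024  0.565] turn shares [0.0011 0.0012 0.0015]
```

>>> {"method": "move_arm", "body": {
  "series": [
    [0.02,-0.02,0.2,0.001,0.001,0.001,1],
    [0.02,-0.02,0.4,0.001,0.001,0.001,1],
    [0.02,-0.02,0.5,0.001,0.001,0.001,1],
    [0.02,-0.02,0.54,0.001,0.001,0.001,1],
    [0.02,-0.02,0.54,0.001,0.001,0.001,1]
  ]
}}

```text
t: 3.65
tool_pos: [0.5176, -0.2875, 0.0226]
orientation: [-1.973, -2.441, 0.001]
force: [0.1, 0.7, -0.4]
opening: 0.0931
```

```bash
python3 - <<'E'
from h import *; from plant import *
s=read_state(); plan(s,[0.519,-0.289,0.023],12.0);print(s["force"])
E
```

```text
tool y dir 12.11 tool z [-0.0028  0.0018 -1.    ] pos [ 0.5176 -0.2875  0.0226]
shift shares [-0.017  0.01  -0.004] turn shares [-0.0008 -0.0007  0.0006]
[ 0.1095001   0.69766077 -0.40204385]
```

>>> {"method": "move_arm", "body": {
  "series": [
    [0,0,0,0,0,0,-1],
    [0,0,0,0,0,0,-1],
    [0,0,0,0,0,0,-1],
    [0,0,0,0,0,0,-1],
    [0,0,0,0,0,0,-1],
    [0,0,0,0,0,0,-1],
    [0,0,0,0,0,0,-1],
    [0,0,0,0,0,0,-1]
  ],
  "squeeze": 40
}}

```text
t: 4.45
tool_pos: [0.517, -0.2871, 0.0216]
orientation: [-1.972, -2.44, 0.001]
force: [0.2, -0.0, 0.3]
opening: 0.0337
```

```bash
python3 - <<'E'
from h import *; from plant import *
s=read_state(); plan(s,[0.519,-0.289,0.023],12.0);print(s["force"],s["wrist_torque"],s["opening"])
E
```

```text
tool y dir 12.11 tool z [-0.0038  0.0025 -1.    ] pos [ 0.517  -0.2871  0.0216]
shift shares [-0.023  0.015 -0.014] turn shares [-0.001  -0.001   0.0006]
[ 0.19458006 -0.01939022  0.29499109] [-0.0809057  -0.16599238 -0.0455024 ] 0.03365047500907519
```

>>> {"method": "move_arm", "body": {
  "series": [
    [-0.02,0.015,-0.02,-0.001,-0.001,0,-1],
    [-0.02,0.015,-0.02,-0.001,-0.001,0,-1],
    [-0.02,0.015,-0.02,-0.001,-0.001,0,-1],
    [-0.02,0.015,-0.02,-0.001,-0.001,0,-1],
    [-0.02,0.015,-0.02,-0.001,-0.001,0,-1],
    [-0.02,0.015,-0.02,-0.001,-0.001,0,-1],
    [-0.02,0.015,-0.02,-0.001,-0.001,0,-1]
  ]
}}

```text
t: 5.15
tool_pos: [0.5192, -0.289, 0.024]
orientation: [1.974, 2.443, -0.0]
force: [0.1, -0.7, 2.1]
opening: 0.0159
```

```bash
python3 - <<'E'
from h import *; from plant import *
s=read_state(); plan(s,[0.519,-0.289,0.023],12.0);print(s["force"],s["wrist_torque"],s["opening"])
E
```

```text
tool y dir 12.12 tool z [ 7.e-04 -6.e-04 -1.e+00] pos [ 0.5192 -0.289   0.024 ]
shift shares [ 0.001 -0.002  0.01 ] turn shares [0.0002 0.0002 0.0006]
[ 0.07831618 -0.67356413  2.13132543] [-0.21957417 -0.09163236  0.00537864] 0.015851056649748216
```

>>> {"method": "move_arm", "body": {
  "series": [
    [0,0,-0.2,0,0,0,-1],
    [0,0,-0.5,0,0,0,-1],
    [0,0,-0.9,0,0,0,-1],
    [0,0,-1,0,0,0,-1],
    [0,0,-1,0,0,0,-1],
    [0,0,-1,0,0,0,-1]
  ]
}}

```text
t: 5.75
tool_pos: [0.5179, -0.288, 0.1214]
orientation: [-1.973, -2.441, 0.0]
force: [-1.3, 0.6, -3.3]
opening: 0.0158
```

>>> {"method": "move_arm", "body": {
  "series": [
    [0,0,-0.4,0,0,0,-1],
    [0,0,-0.9,0,0,0,-1],
    [0,0,-1,0,0,0,-1],
    [0,0,-1,0,0,0,-1],
    [0,0,-1,0,0,0,-1]
  ]
}}

```text
t: 6.25
tool_pos: [0.5178, -0.288, 0.2203]
orientation: [-1.972, -2.44, 0.001]
force: [-0.6, 0.8, -2.8]
opening: 0.0156
```

```bash
python3 - <<'E'
from h import *; from plant import *
for n in("wrist","scene"):
    c=read_camera(n); np.savez(f"pics/{n}3.npz",**c); crop(c,f"pics/{n}3.png",0,0,560,420,1.4,1.6)
s=read_state(); plan(s,[0.590,-0.009,0.225],-6.5);print(s["force"],s["wrist_torque"],s["opening"],s["t"])
E
```

```text
tool y dir 12.11 tool z [-0.0047  0.0032 -1.    ] pos [ 0.5175 -0.2878  0.2198]
shift shares [ 2.574  1.294 -0.046] turn shares [-0.0014 -0.0011  0.1034]
[-0.33108075 -0.81412257 -3.14274591] [-0.01242541 -0.11899952 -0.04096459] 0.015615454959319949 6.35
```

View pics/wrist3.png

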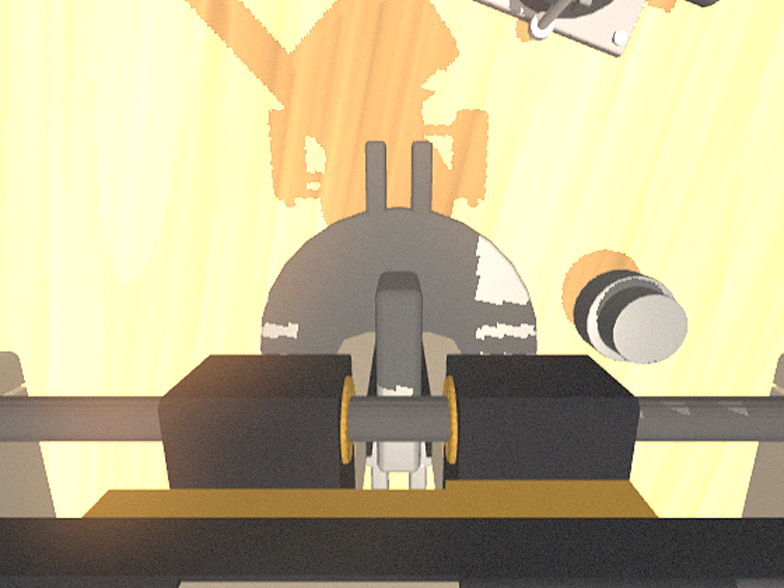

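View pics/scene3.png

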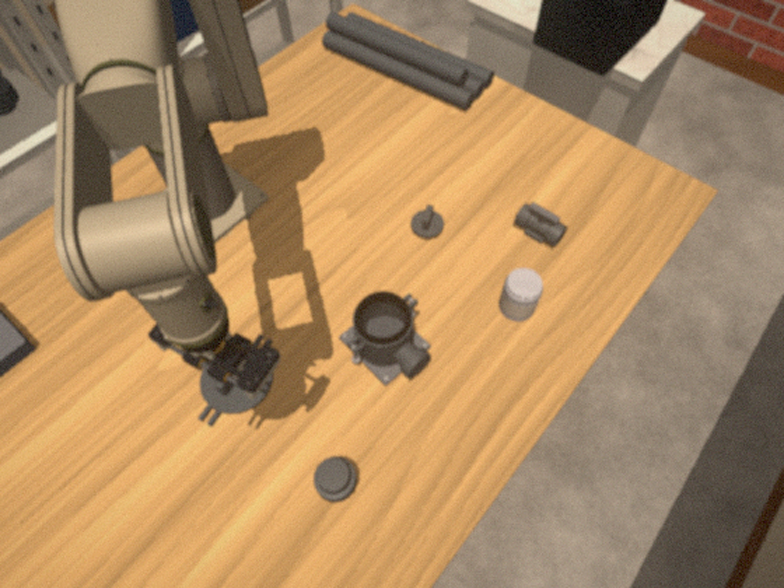

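The cover is held: opening 15.6 mm, weight about 3 N. I'll move partway towards the pot to see it better from the wrist.

>>> {"method": "move_arm", "body": {
  "series": [
    [0.3,0.15,-0.1,0,0,0.05,-1],
    [0.7,0.4,-0.2,0,0,0.1,-1],
    [1,0.6,-0.3,-0.0013,-0.001,0.1,-1],
    [1,0.6,-0.3,-0.0013,-0.001,0.1,-1],
    [1,0.6,-0.3,-0.0013,-0.001,0.1,-1],
    [1,0.6,-0.3,-0.0013,-0.001,0.1,-1]
  ]
}}

```text
t: 6.95
tool_pos: [0.5556, -0.1789, 0.2517]
orientation: [2.331, 2.103, -0.001]
force: [-0.3, -0.3, -3.2]
opening: 0.0159
```

```bash
python3 - <<'E'
from h import *; from plant import *
c=read_camera("wrist"); np.savez(f"pics/w4.npz",**c); crop(c,f"pics/w4.png",0,0,560,420,1.4,1.6)
crop(c,f"pics/w4z.png",150,0,300,160,2.6,1.6)
s=read_state(); plan(s,[0.590,-0.009,0.225],-6.5);print(s["force"],s["wrist_torque"],s["opening"],s["t"])
E
```

```text
tool y dir -5.93 tool z [ 0.0017 -0.0023 -1.    ] pos [ 0.5556 -0.1792  0.2519]
shift shares [1.729 0.165 0.266] turn shares [0.0006 0.0007 0.0032]
[-0.38151078 -0.7289582  -3.02618108] [-0.09490131 -0.05884172 -0.01889878] 0.015953999944676767 7.0
```

View pics/w4.png

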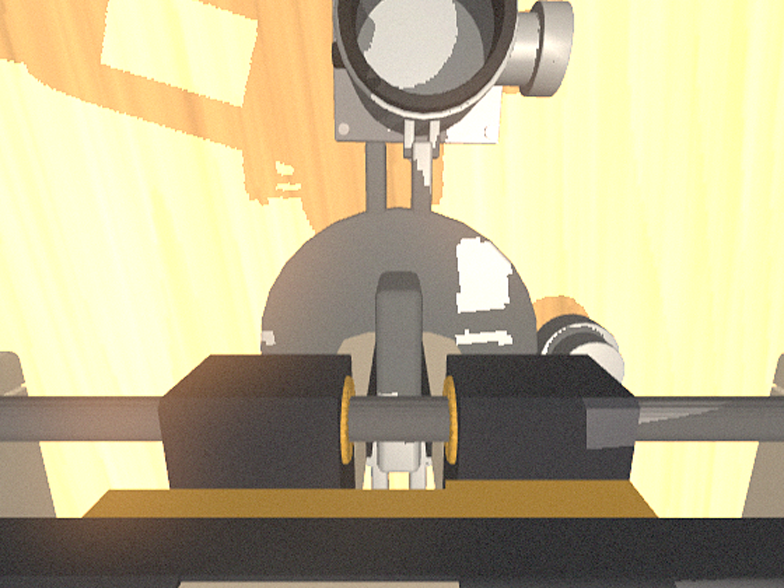

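The pot is cut off at the top edge, so I'll back off 6 cm to get it all in view.

>>> {"method": "move_arm", "body": {
  "series": [
    [-0.3,0.1,0,0.0005,0.0005,0.003,-1],
    [-0.6,0.16,0,0.0005,0.0005,0.003,-1],
    [-0.6,0.16,0,0.0005,0.0005,0.003,-1],
    [-0.6,0.16,0,0.0005,0.0005,0.003,-1],
    [-0.6,0.16,0,0.0005,0.0005,0.003,-1]
  ]
}}

```text
t: 7.5
tool_pos: [0.5658, -0.2398, 0.2532]
orientation: [2.342, 2.091, 0.002]
force: [1.1, -0.0, -2.5]
opening: 0.0155
```

```bash
python3 - <<'E'
from h import *; from plant import *
c=read_camera("wrist"); np.savez(f"pics/w5.npz",**c)
crop(c,f"pics/w5z.png",200,0,240,180,3.2,1.4)
s=read_state(); plan(s,[0.590,-0.009,0.225],-6.5);print(s["force"],s["t"])
E
```

```text
tool y dir -6.44 tool z [ 2.3e-03 -6.0e-04 -1.0e+00] pos [ 0.566  -0.2394  0.2535]
shift shares [ 2.317 -0.021  0.284] turn shares [0.0007 0.0001 0.0004]
[-0.18799837  0.69562574 -2.0174948 ] 7.55
```

View pics/w5z.png

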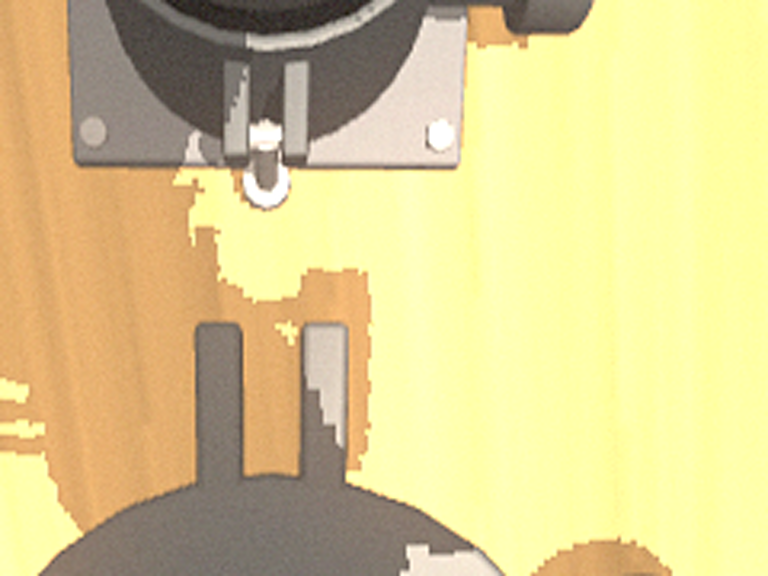

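Backing off was the wrong way: the pot moves out at the top of the frame. I'll go forward past the earlier spot instead.

>>> {"method": "move_arm", "body": {
  "series": [
    [0.4,0,0,0,0,0,-1],
    [0.8,0,0,0,0,0,-1],
    [0.95,0,0,0,0,0,-1],
    [0.95,0,0,0,0,0,-1],
    [0.95,0,0,0,0,0,-1]
  ]
}}

```text
t: 8.05
tool_pos: [0.577, -0.1451, 0.2539]
orientation: [2.338, 2.093, 0.002]
force: [-1.2, -0.8, -3.1]
opening: 0.016
```

```bash
python3 - <<'E'
from h import *; from plant import *
c=read_camera("wrist"); np.savez(f"pics/w6.npz",**c)
crop(c,f"pics/w6z.png",200,0,240,180,3.2,1.4)
s=read_state(); plan(s,[0.590,-0.009,0.225],-6.5);print(s["force"],s["t"])
E
```

```text
tool y dir -6.41 tool z [ 0.0029 -0.0018 -1.    ] pos [ 0.5769 -0.1457  0.2539]
shift shares [ 1.374 -0.023  0.286] turn shares [0.001  0.0005 0.0005]
[ 0.2175442  -0.39435571 -3.19937163] 8.1
```

View pics/w6z.png

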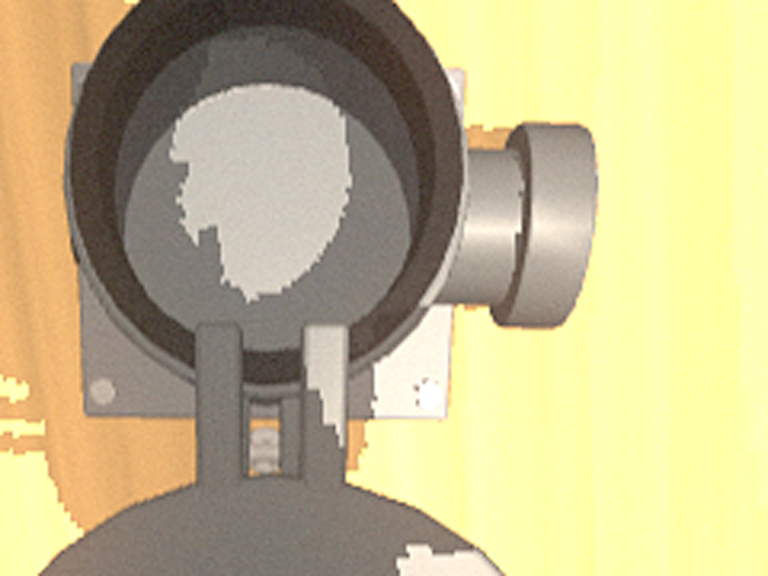

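The mouth of the pot shows the dark seal ring spanning x≈72–464, bottom at y≈385 in the crop. The foot's front corners are at (86,415) and (445,417). I'll fit the ring's outer edge.

```bash
python3 - <<'E'
from h import *
from scipy.optimize import least_squares
c=np.load("pics/w6.npz"); sc=3.2
f=lambda a:(np.array(a,float)+.5)/sc-.5+[200,0]
P=f([[72,165],[463,165],[85,230],[455,230],[108,290],[430,290],[135,325],[265,384],[185,364],[360,355],[90,100],[448,100]])
w=ray(c,P,0.124)[:,:2]
r=least_squares(lambda p:np.hypot(w[:,0]-p[0],w[:,1]-p[1])-p[2],[.59,-.01,.055],loss="soft_l1",f_scale=.001);print("hand",r.x,(r.fun*1e3).round(1))
# radial profiles: strongest dark->bright edge near expected
g=cv2.GaussianBlur(c["frame"].max(2).astype(np.float32),(0,0),0.8)
cen=r.x[:2];pts=[]
for th in np.arange(0,360,6):
    rr=np.arange(.050,.0635,.0005); W=np.c_[cen[0]+rr*np.cos(np.radians(th)),cen[1]+rr*np.sin(np.radians(th)),0*rr+.124]
    uv=proj(c,W).astype(np.float32)
    if uv.min()<1 or uv[:,1].max()>113: continue
    v=cv2.remap(g,uv[:,0].copy(),uv[:,1].copy(),cv2.INTER_LINEAR)[:,0]
    d=np.diff(v);i=d.argmax()
    if d[i]>4: pts.append([th,rr[i]+.00025,d[i]])
pts=np.array(pts);print(np.c_[pts[:,0],pts[:,1]*1e3,pts[:,2]].round(1).tolist())
w=cen+pts[:,1:2]*np.c_[np.cos(np.radians(pts[:,0])),np.sin(np.radians(pts[:,0]))]
for R0 in(None,.0555):
    r=least_squares(lambda p:np.hypot(w[:,0]-p[0],w[:,1]-p[1])-(p[2] if R0 is None else R0),[.59,-.01,.055],loss="soft_l1",f_scale=.001);print("auto",r.x)
# foot front edge angle and other yaw cues
p=ray(c,f([[86,415],[445,417],[72,65],[464,70]]),0.010);a=p[1]-p[0];print("foot",p.round(4).tolist(),np.degrees(np.arctan2(a[1],a[0])))
print([np.degrees(np.arctan2(*(p[i]-p[j])[1::-1])) for i,j in((2,0),(3,1))])
# near lug from w5
c5=np.load("pics/w5.npz"); q=ray(c5,f([[225,150],[307,150],[266,60]]),0.098);print("lug",q.round(4).tolist(),q[:2].mean(0))
# cover ears in w6 at disc-top height 0.2539-0.024+0.020
q=ray(c,f([[196,326],[348,326],[199,480],[346,480]]),0.2539-0.004);print("ears",q.round(4).tolist(),q[:2].mean(0))
a=q[0]-q[2];b=q[1]-q[3];a2=q[1]-q[0];print(np.degrees([np.arctan2(a[1],a[0]),np.arctan2(b[1],b[0]),np.arctan2(a2[1],a2[0])]))
E
```

```text
hand [ 0.59179941 -0.01180182  0.05394866] [ 1.1  0.5 -0.5  0.2  0.1  0.2  0.1  0.   0.3 -1.  -0.6 -0.4]
[[0.0, 54.8, 14.4], [6.0, 54.3, 16.9], [12.0, 56.8, 29.3], [18.0, 55.8, 26.1], [24.0, 55.8, 32.6], [30.0, 55.8, 41.7], [36.0, 55.8, 42.9], [132.0, 56.8, 33.0], [138.0, 56.8, 30.2], [144.0, 56.8, 13.7], [150.0, 59.3, 13.9], [156.0, 56.8, 23.2], [162.0, 57.3, 21.0], [168.0, 57.3, 21.1], [174.0, 57.8, 18.9], [180.0, 57.3, 18.0], [186.0, 57.8, 18.1], [192.0, 58.8, 27.1], [198.0, 60.3, 13.8], [204.0, 62.8, 10.9], [210.0, 54.8, 9.4], [216.0, 54.3, 9.0], [222.0, 54.3, 8.5], [306.0, 57.3, 23.0], [312.0, 57.3, 22.1], [318.0, 56.8, 18.4], [324.0, 53.8, 18.8], [330.0, 53.8, 20.0], [336.0, 53.8, 18.2], [342.0, 53.8, 16.7], [348.0, 54.3, 18.4], [354.0, 54.8, 18.1]]
auto [ 0.59062404 -0.01123664  0.05612186]
auto [ 0.59076864 -0.01070164  0.055     ]
foot [[0.5107, -0.0644, 0.01], [0.657, -0.0815, 0.01], [0.5256, 0.0624, 0.01], [0.6726, 0.0445, 0.01]] -6.670357794673032
[np.float64(83.30993140017272), np.float64(82.91218227830869)]
lug [[0.5694, -0.09, 0.098], [0.594, -0.0928, 0.098], [0.5844, -0.0674, 0.098]] [ 0.58165511 -0.09141282  0.098     ]
ears [[0.5739, -0.0602, 0.2499], [0.5991, -0.063, 0.2499], [0.5712, -0.0852, 0.2499], [0.5965, -0.0881, 0.2499]] [ 0.58652219 -0.06159195  0.2499    ]
[83.71760749 83.96070732 -6.34035765]
```

>>> {"method": "move_arm", "body": {
  "series": [
    [0.4,-0.01,0,0.001,0.0005,0.002,-1],
    [0.8,-0.02,0,0.001,0.0005,0.002,-1],
    [1,-0.02,0.1,0.001,0.0005,0.002,-1],
    [1,-0.02,0.2,0.001,0.0005,0.002,-1],
    [1,-0.02,0.2,0.001,0.0005,0.002,-1],
    [1,-0.02,0.2,0.001,0.0005,0.002,-1]
  ]
}}

```text
t: 8.7
tool_pos: [0.586, -0.0472, 0.2333]
orientation: [-2.35, -2.084, 0.001]
force: [-0.5, 0.1, -2.1]
opening: 0.0157
```

```bash
python3 - <<'E'
from h import *; from plant import *
s=read_state(); plan(s,[0.5912,-0.0098,0.18],-6.8);print(s["force"],s["t"])
E
```

```text
tool y dir -6.87 tool z [-1.1e-03  3.0e-04 -1.0e+00] pos [ 0.586  -0.0472  0.2333]
shift shares [0.378 0.008 0.533] turn shares [-0.0004 -0.0001 -0.0004]
[-0.47762127  0.08459113 -2.14390144] 8.7
```

>>> {"method": "move_arm", "body": {
  "series": [
    [0.2,0,0,0,0,0,-1],
    [0.38,0.01,0.2,0,0,0,-1],
    [0.38,0.01,0.53,0,0,0,-1],
    [0.38,0.01,0.53,0,0,0,-1],
    [0.38,0.01,0.53,0,0,0,-1],
    [0.38,0.01,0.53,0,0,0,-1]
  ]
}}

```text
t: 9.3
tool_pos: [0.5928, -0.0091, 0.183]
orientation: [2.349, 2.084, 0.003]
force: [-0.3, 0.6, -2.8]
opening: 0.0153
```

```bash
python3 - <<'E'
from h import *; from plant import *
for n in("wrist","scene","top"):
    c=read_camera(n); np.savez(f"pics/{n}7.npz",**c)
    crop(c,f"pics/{n}7.png",*{"wrist":(150,60,260,200,3),"scene":(200,130,160,130,5),"top":(250,150,130,110,6)}[n],1.8)
s=read_state(); plan(s,[0.5912,-0.0098,0.15],-6.8);print(s["force"],s["t"])
E
```

```text
tool y dir -6.83 tool z [ 2.8e-03  4.0e-04 -1.0e+00] pos [ 0.5928 -0.0087  0.1827]
shift shares [-0.013 -0.015  0.327] turn shares [ 0.0009 -0.0002 -0.0001]
[ 0.06102377 -0.22893575 -3.40198883] 9.45
```

View pics/wrist7.png

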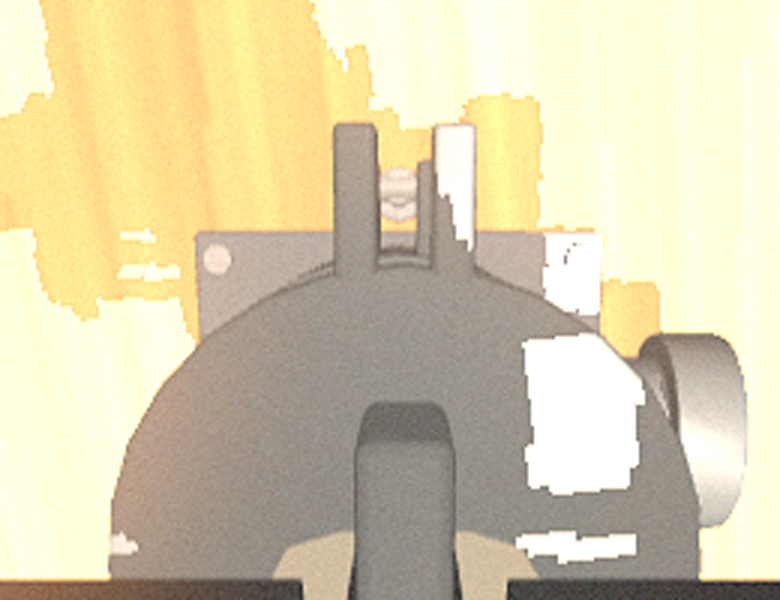

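View pics/scene7.png

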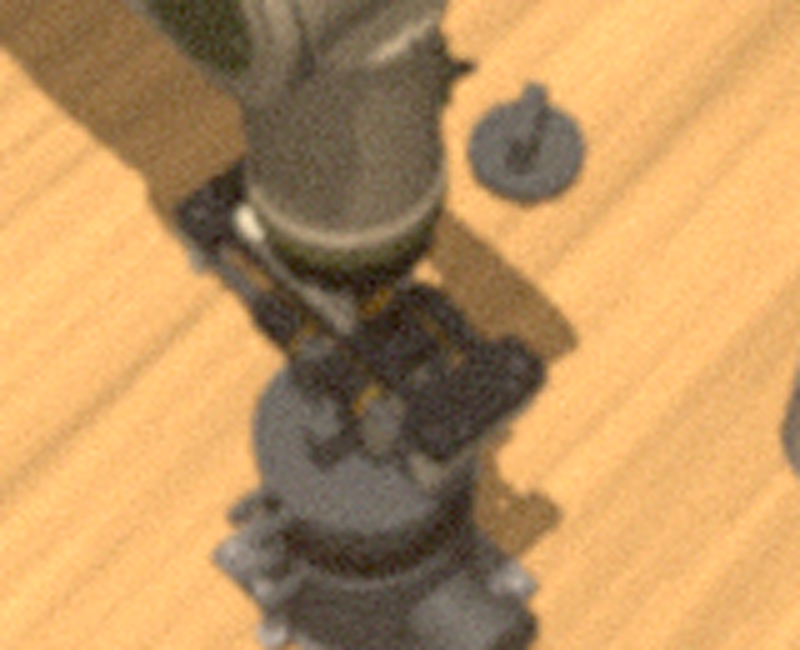

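View pics/top7.png

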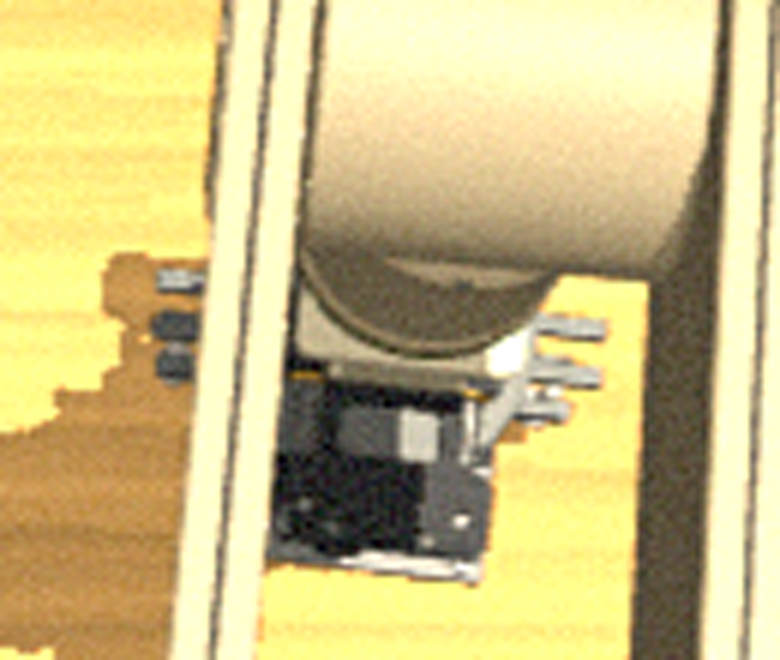

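```bash
python3 - <<'E'
from h import *
c=np.load("pics/wrist7.npz"); f=lambda a:(np.array(a,float)+.5)/3-.5+[150,60]
p=ray(c,f([[197,232],[602,234]]),.010);a=p[1]-p[0];th=np.arctan2(a[1],a[0]);print(p.round(4).tolist(),np.degrees(th),"ctr",p.mean(0)[:2]-.065*np.array([-np.sin(th),np.cos(th)]))
print("bolt",ray(c,f([[399,195]]),.09))
s=.1827;q=ray(c,f([[334,125],[476,125]]),s-.004);print("ears",q.round(4).tolist(),q.mean(0)[:2]-.085*np.array([-np.sin(th),np.cos(th)]))
E
```

```text
[[0.5263, 0.0635, 0.01], [0.6726, 0.0452, 0.01]] -7.156671072372293 ctr [ 0.59136333 -0.01013864]
bolt [[0.60070172 0.06523555 0.09      ]]
ears [[0.5905, 0.0759, 0.1787], [0.6157, 0.0729, 0.1787]] [ 0.59250422 -0.00994649]
```

>>> {"method": "move_arm", "body": {
  "series": [
    [-0.01,-0.015,0.1,0.0005,0,0,-1],
    [-0.01,-0.015,0.2,0.0005,0,0,-1],
    [-0.01,-0.015,0.28,0.0005,0,0,-1],
    [-0.01,-0.015,0.28,0.0005,0,0,-1],
    [-0.01,-0.015,0.28,0.0005,0,0,-1],
    [-0.01,-0.015,0.28,0.0005,0,0,-1]
  ]
}}

```text
t: 10.05
tool_pos: [0.5903, -0.0088, 0.153]
orientation: [-2.348, -2.085, 0.001]
force: [0.6, -0.1, -2.9]
opening: 0.016
```

```bash
python3 - <<'E'
from h import *; from plant import *
s=read_state(); plan(s,[0.5913,-0.0096,0.14],-6.8);print(s["force"],s["wrist_torque"],s["t"])
E
```

```text
tool y dir -6.78 tool z [-1.3e-03  9.0e-04 -1.0e+00] pos [ 0.5903 -0.0088  0.153 ]
shift shares [-0.006  0.011  0.13 ] turn shares [-0.0004 -0.0002  0.0001]
[ 0.63265392 -0.07307976 -2.86029288] [-0.02589327 -0.11920648 -0.02125262] 10.05
```

>>> {"method": "move_arm", "body": {
  "series": [
    [-0.005,0.01,0.03,0,0,0,-1],
    [-0.005,0.01,0.06,0,0,0,-1],
    [-0.005,0.01,0.09,0,0,0,-1],
    [-0.005,0.01,0.12,0,0,0,-1],
    [-0.005,0.01,0.12,0,0,0,-1],
    [-0.005,0.01,0.12,0,0,0,-1]
  ]
}}

```text
t: 10.65
tool_pos: [0.5909, -0.0095, 0.1405]
orientation: [-2.347, -2.085, 0.001]
force: [-0.5, 0.1, -2.2]
opening: 0.0161
```

```bash
python3 - <<'E'
from h import *; from plant import *
s=read_state(); plan(s,[0.5913,-0.0096,0.132],-6.8);print(s["force"],s["wrist_torque"],s["t"])
c=read_camera("wrist"); np.savez("pics/w8.npz",**c);crop(c,"pics/w8.png",150,60,260,200,3,1.6)
E
```

```text
tool y dir -6.79 tool z [-0.002  0.001 -1.   ] pos [ 0.5909 -0.0095  0.1405]
shift shares [-0.001  0.004  0.085] turn shares [-0.0007 -0.0002  0.0001]
[-0.48844556  0.14198709 -2.18376116] [-0.03041123 -0.01878753  0.02344231] 10.65
```

View pics/w8.png

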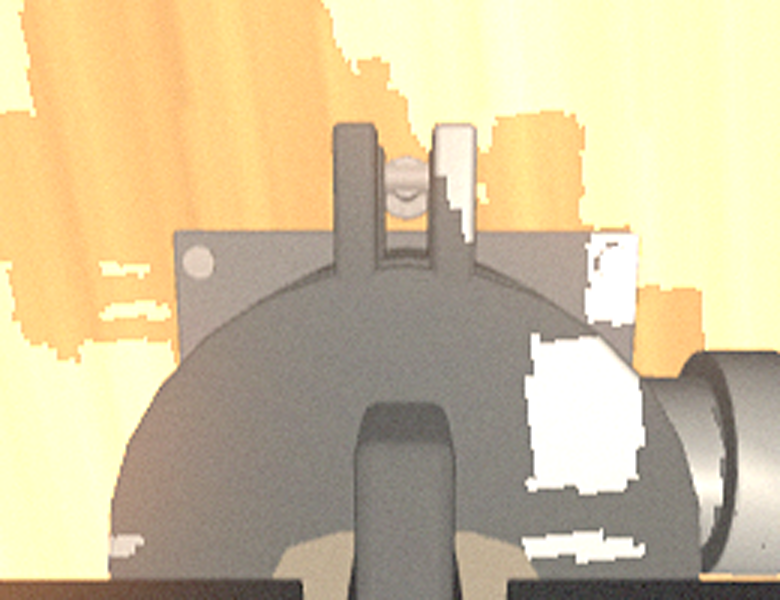

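The ears and slots line up: slot x≈405, bolt ≈406, foot middle ≈406. The spigot is already partway into the bore with no contact force, so I'll press slowly.

>>> {"method": "move_arm", "body": {
  "series": [
    [0,0.003,0.01,0,0,0,-1],
    [0,0.003,0.02,0,0,0,-1],
    [0,0.003,0.03,0,0,0,-1],
    [0,0.003,0.04,0,0,0,-1],
    [0,0.003,0.05,0,0,0,-1],
    [0,0.003,0.05,0,0,0,-1]
  ]
}}

```text
t: 11.3
tool_pos: [0.5915, -0.0095, 0.136]
orientation: [-2.348, -2.085, 0.001]
force: [-1.7, -0.3, 0.7]
opening: 0.016
```

```bash
python3 - <<'E'
from h import *; from plant import *
s=read_state(); plan(s,[0.5913,-0.0096,0.132],-6.8);print(s["force"],s["wrist_torque"],s["t"])
E
```

```text
tool y dir -6.78 tool z [-1.3e-03  9.0e-04 -1.0e+00] pos [ 0.5915 -0.0095  0.136 ]
shift shares [-0.001 -0.001  0.04 ] turn shares [-0.0005 -0.0002  0.0001]
[-1.65053245 -0.28073338  0.73988514] [-0.05491489  0.08312448 -0.01751105] 11.3
```

>>> {"method": "move_arm", "body": {
  "series": [
    [0,0,0.01,0,0,0,-1],
    [0,0,0.02,0,0,0,-1],
    [0,0,0.03,0,0,0,-1],
    [0,0,0.03,0,0,0,-1],
    [0,0,0.03,0,0,0,-1]
  ]
}}

```text
t: 11.8
tool_pos: [0.5916, -0.0095, 0.1334]
orientation: [-2.348, -2.085, 0.0]
force: [-2.7, 0.3, 6.5]
opening: 0.0162
```

>>> {"method": "move_arm", "body": {
  "series": [
    [0,0,0,0,0,0,-1],
    [0,0,0,0,0,0,-1]
  ]
}}

```text
t: 12.0
tool_pos: [0.5916, -0.0095, 0.1334]
orientation: [-2.348, -2.085, 0.0]
force: [-2.6, 0.6, 5.9]
opening: 0.0158
```

>>> {"method": "move_arm", "body": {
  "series": [
    [0,0,0,0,0,0,-1],
    [0,0,0,0,0,0,-1]
  ]
}}

```text
t: 12.2
tool_pos: [0.5915, -0.0095, 0.1334]
orientation: [-2.348, -2.085, 0.0]
force: [-3.7, 0.5, 5.7]
opening: 0.016
```

>>> {"method": "move_arm", "body": {
  "series": [
    [0,-0.005,0,0,0,0,-1],
    [0,-0.01,0.005,0,0,0,-1],
    [0,-0.01,0.01,0,0,0,-1],
    [0,-0.01,0.015,0,0,0,-1],
    [0,-0.01,0.015,0,0,0,-1],
    [0,-0.01,0.015,0,0,0,-1]
  ]
}}

```text
t: 12.8
tool_pos: [0.5915, -0.0095, 0.1326]
orientation: [2.349, 2.086, 0.002]
force: [-0.7, -0.2, 7.4]
opening: 0.0158
```

>>> {"method": "move_arm", "body": {
  "series": [
    [0,0,0,0,0,0,-1],
    [0,0,0,0,0,0,-1]
  ]
}}

```text
t: 13.0
tool_pos: [0.5915, -0.0095, 0.1327]
orientation: [2.349, 2.086, 0.002]
force: [-0.7, 0.6, 6.8]
opening: 0.0161
```

>>> {"method": "move_arm", "body": {
  "series": [
    [0,0,0,0,0,0,-1],
    [0,0,0,0,0,0,-1]
  ]
}}

```text
t: 13.2
tool_pos: [0.5915, -0.0095, 0.1327]
orientation: [2.349, 2.086, 0.002]
force: [-1.0, -0.6, 6.6]
opening: 0.0157
```

```bash
python3 - <<'E'
from h import *; from plant import *
for n in("wrist","scene"):
    c=read_camera(n); np.savez(f"pics/{n}9.npz",**c)
    crop(c,f"pics/{n}9.png",*{"wrist":(150,60,260,200,3),"scene":(200,170,160,130,5)}[n],1.8)
    s=read_state();print(s["force"],s["wrist_torque"],s["tool_pos"])
plan(s,[0.5913,-0.0096,0.132],-6.8);print(s["t"])
E
```

```text
[-1.26540004  0.29460309  7.63588132] [ 0.00343282  0.17606468 -0.01059014] [ 0.59150587 -0.00953022  0.13266083]
[-0.59510564  1.31229382  8.18509367] [-0.07454806  0.16994841 -0.02566628] [ 0.59150324 -0.00953348  0.13266818]
tool y dir -6.79 tool z [ 1.2e-03  6.0e-04 -1.0e+00] pos [ 0.5915 -0.0095  0.1327]
shift shares [-0.001 -0.002  0.007] turn shares [ 0.0004 -0.0002  0.0001]
13.3
```

View pics/wrist9.png

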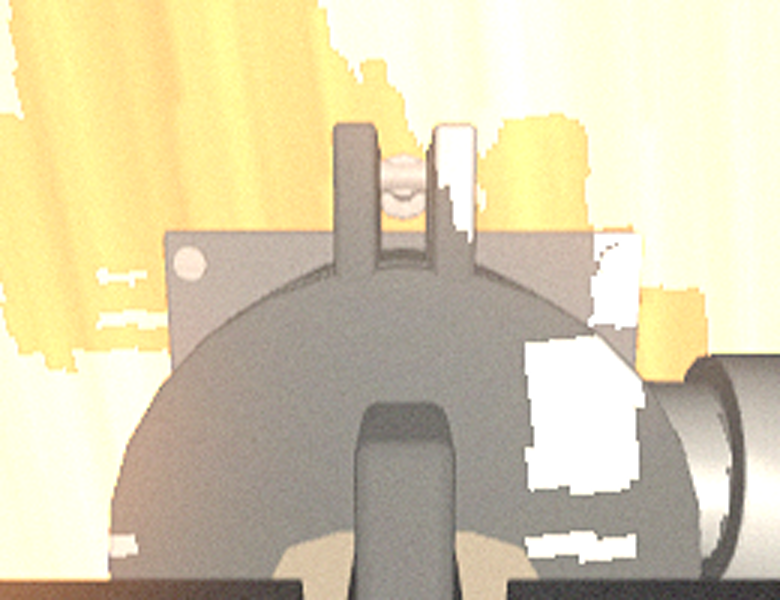

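View pics/scene9.png

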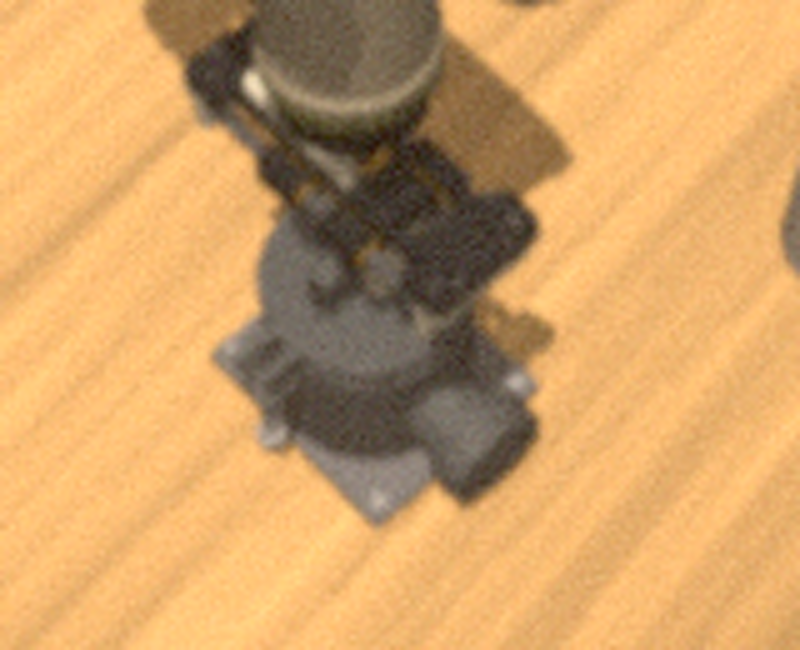

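Seated, level, and ears over the lugs. By force (about 10.3 N in all) and by position (about 5.3 mm), it needs roughly 0.8 mm more.

>>> {"method": "move_arm", "body": {
  "series": [
    [0,0,0.004,0,0,0,-1],
    [0,0,0.008,0,0,0,-1],
    [0,0,0.012,0,0,0,-1],
    [0,0,0.012,0,0,0,-1],
    [0,0,0.012,0,0,0,-1]
  ]
}}

```text
t: 13.8
tool_pos: [0.5915, -0.0095, 0.1317]
orientation: [2.349, 2.086, 0.002]
force: [-1.2, 0.0, 9.4]
opening: 0.0159
```

```bash
python3 - <<'E'
from h import *; from plant import *
F=[]
for i in range(6):
    c=read_camera("wrist"); s=read_state();F.append(np.r_[s["force"],s["tool_pos"]*1e3])
F=np.array(F);print(F.round(2),F.mean(0).round(2))
plan(s,[0.5913,-0.0096,0.132],-6.8);print(s["t"])
E
```

```text
[[-1.8700e+00  6.5000e-01  9.4200e+00  5.9150e+02 -9.5300e+00  1.3173e+02]
 [-2.4800e+00  5.8000e-01  9.5400e+00  5.9152e+02 -9.4900e+00  1.3172e+02]
 [-2.4800e+00  8.1000e-01  9.7800e+00  5.9154e+02 -9.5400e+00  1.3176e+02]
 [-2.0600e+00  3.5000e-01  9.2900e+00  5.9151e+02 -9.5000e+00  1.3172e+02]
 [-1.5100e+00  1.2900e+00  9.0700e+00  5.9153e+02 -9.5100e+00  1.3174e+02]
 [-1.2900e+00  1.2000e-01  9.5400e+00  5.9152e+02 -9.4900e+00  1.3173e+02]] [ -1.95   0.63   9.44 591.52  -9.51 131.73]
tool y dir -6.79 tool z [ 1.3e-03  6.0e-04 -1.0e+00] pos [ 0.5915 -0.0095  0.1317]
shift shares [-0.001 -0.002 -0.003] turn shares [ 0.0004 -0.0002  0.0001]
14.1
```

```bash
python3 - <<'E'
from plant import *
print(close_job()); s=read_state(); print(s["t"],s["force"],s["tool_pos"],s["opening"])
E
```

```text
the job is handed in; nothing more can be done
None
the job is handed in; nothing more can be done
```

The large cover is on the pot, seated level in the seal ring, and I handed the job in at about 14 s with the arm still gripping it and pushing down.

- **Squeeze:** the mean push at the wrist was 9.4 N. With the cover's weight of about 3 N, that is about 12.3 N in all, or roughly 6.2 mm of seal. Tool height (TCP z 131.7 mm) gives about 6.3 mm, so the two agree to within 0.2 mm and are well short of the 12 mm stop.
- **Ears and lugs:** in the last wrist picture, the visible ear's slot sat over its lug bolt to within about 1 mm. The gripper's tilt was under 0.1°. The other ear was not checked separately after seating.
- **Side force:** about 2 N remained sideways on the cover at the end, light contact in the bore that I did not remove.
- **Other objects:** I did not go near the small cover, can, union or valve, but I took no final picture of all four to confirm they are where they were.
- **Scene camera:** it placed both the cover and the pot about 7 mm further ahead than the other two cameras. I relied on the wrist camera, with the top view as a rough check.

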